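Fit the bush plate on its hidden dowel and hold it down for drilling

TASK

Pick up the loose aluminium bush plate with the black handle and rest it level on top of the drill jig's tall dowel, its bore (under the red dab) a good centimetre to one side of the dowel; then, keeping it resting on the dowel, slide it across until it drops on over both dowels. Press it down gently against its lifter springs until it sits flush on the four rest pads, and finish like that: still holding it down, ready for drilling. Leave the scissor half lying in the jig and do not disturb the other things on the bench.

Things in the scene. Friction and masses are not known exactly. Their poses are not given: they have to be found in the camera images.
- jig: drill jig clamped to the bench: dark steel base 180 (x) x 90 (y) x 20 high, origin at the centre of its underside, z up. Four square rest pads 11 wide, tops at z = 30, at x = +-62.5, y = +-28. Tall dowel at (-48, +20), short dowel at (+48, -20). Toe clamps at y = +-42 to +-82, up to z = 36. The plate when home is parallel to the jig, its origin at (0, 0, 30)
- lifter0 (a joint): brass sprung lifter pin of the jig, 10 across, at jig (-48, -20), top at z = 34; value = m pressed down, 0.004 when the plate is flush on the pads. It and its twin at (+48, +20) hold the plate up at z = 34; pushing it flush takes 8 to 10 N besides its weight
- tall_pin: tall steel dowel of the jig, 16 in diameter, round it a red ring on the base; origin on its axis 20 above the bench, its top is 42.5 above the bench (12.5 above the rest pads), the top 3.5 mm tapered to 10.4 across. Moves with the jig
- short_pin: short steel dowel of the jig, 10 in diameter, origin on its axis 20 above the bench, its top 39.5 above the bench, the top 3 mm tapered. Moves with the jig
- bush_plate: loose aluminium bush plate 140 (x) x 70 (y) x 16 thick, 0.35 to 0.55 kg, lying flat; origin at the centre of its underside, z up. Underneath: two blind holes 13.5 deep, a round bore and a slot. On top: two steel drill bushes 17 across and 4 high at x = +-54, a red dab above the round bore (x = -48, y = +20), and a black bridge handle along x
- handle (a point): centre of the handle's bar on the bush plate: the bar is 78 long along the plate's x, 16 wide across y (pinch it there, from above) and 18 high; this point is 25 above the plate's top face, 41 above its underside, and the bar's top 34 above the top face. The posts stand at x = +-31; under the bar there is 16 mm of free height
- round_bore (a point): mouth of the round blind bore in the plate's underside, 18.5 in diameter; plate x = -48, y = +20. It belongs on the tall dowel
- slot (a point): mouth of the blind slot in the plate's underside, 23 along x by 14.5 along y; plate x = +48, y = -20. It belongs on the short dowel (the tall one does not fit in it)
- blank: steel scissor half with a finger ring, 184 long, 7.5 thick, lying loose in the jig's nest along its middle, the ring (39 across) overhanging the jig's -x end; its origin 4 from the jig's centre, z = 20. It must stay there
- spare_blank: bystander, leave alone: a second steel scissor half, 184 long, lying flat
- punch_block: bystander, leave alone: steel block 75 x 55 x 22 with a grid of small holes
- file: bystander, leave alone: flat hand file with a wooden handle, 280 long
- angle_plate: bystander, leave alone: ground steel angle plate, 60 x 50, 70 high
- oiler: bystander, leave alone: white oil bottle with a red cap, 42 across, 105 high
- pliers: bystander, leave alone: pliers with red grips, 170 long
- tray: bystander, leave alone: blue open parts tray, 120 x 160, 35 high

How it is judged:
By the outcome, as a careful person would: the job done as asked, in the order asked, and still so for the second after the job is handed in, while the arm keeps its last pose, push and grip.
It also fails if it takes over 42 s, if anything falls off the work surface, if the arm or the gripper's body presses on something with over 40 N, if the wrist force passes 120 N, or if a joint passes its speed limit or range.

ROBOT

A 7-joint arm with a two-finger parallel gripper is mounted at the origin on the work surface. World frame = base frame: x ahead of the robot, y to its left, z up, the work surface at z = 0. Lengths are in m, angles in rad, forces in N, time in s.
With the tool pointing down it reaches from about 0.35 to 0.9 m from the base axis. Payload 8.1 kg.
Tool frame: the origin (TCP) lies midway between the tips of the shut fingers; the grasp point (between the pads) lies 19 mm behind it; z points along the fingers, y is the line along which they close (so a half turn about z gives the same grasp; the last joint's range is limited). The gripper opens to 92 mm and grips with 3 to 60 N. Pads are 19 mm wide; open, the fingers measure 130 mm over their backs; the gripper's body (75 mm by 190 mm) begins 47 mm behind the grasp point.
Start: joints at [-0.103, 0.434, 0.025, 1.573, -0.012, 1.134, -0.075], TCP at [0.625, -0, 0.227] pointing down, gripper open.
Joint ranges: [-2.62, 2.62], [-0.44, 2.09], [-1.27, 1.32], [0.08, 2.57], [-1.32, 4.46], [0.12, 2], [-2.74, 2.74]. Speed limits (rad/s): [2.22, 2.22, 3.01, 3.01, 3.14, 3.14, 3.14].

INTERFACE

Orientations are given as a rotation vector (axis times angle).
In Python, from cell import arm gives the robot as it stands.
- The arm moves only by the tool send_rows, never from a script. Its argument "increments" is a list of rows, each a list of 3 entries, a list of its own where there are three numbers: the finger opening in cm, from 0 to 9.18, then the shift along the tool's x, y, z in cm, then the turn, a rotation vector about the tool's x, y, z in rad. A call has 1 to 5 rows; each row shifts and turns the commanded pose from where the row before left it, along the tool's axes as they then stand; what a row does not reach is not made up. A row lasts 1/10 s, in which the tool goes at most 50 mm and 8.59 degrees, less where a joint would pass 70% of its speed; a pose out of reach is approached as far as the arm can. A call is refused whole if a number of a shift passes 5 or a number of a turn 0.15, either way. A call with a gripper value outside its range is refused whole. The fingers move at their own pace and stop on an object; "force" is the grip in N (left out, the last holds). Time passes only in rows, so rows that do not move let the fingers close. It gives the time, the measured TCP pose, the force, the opening and the grip force at its end, in the units of the state.
- arm.observe(): the state, without advancing time (a new reading comes with each control period).
- arm.get_image(name): name is "scene" or "side" or "wrist"; returns the picture (480x640x3 uint8, red, green, blue); there is no depth.
- arm.camera_params(name): a dict with "camera_matrix" (3x3 intrinsics, pixels), "R" (3x3) and "t" (3): a world point X has camera coordinates R X + t. Camera axes: x right, y down, z forward; pixel columns grow to the right and rows downward; lengths in m; the calibration is good to about 2 mm. A picture is of the moment at which its call begins: read the wrist's pose just before it. camera_params takes no time and is no camera call; for the wrist camera it gives the pose at the moment of the call.
- arm.sign_off(): hands the job in; it is judged then, once.
The state is a dict: "clock": time; "joints": joint angles; "dq": joint speeds; "joint_efforts": joint torques, N m; "position": TCP position; "ee_rot": TCP orientation; "force": force on the tool from outside, world axes, zero at the start; "ft_torque": the same for the moment, N m; "width": opening from 0.0 (shut) to 1.0 (fully open); "gripper_force": force on a finger pad.
Only numpy, scipy, OpenCV 4.12 (cv2) and the standard library are available. Lean on these libraries where they do the work, as an engineer would, in place of code of your own. Each camera call takes 0.05 s, during which the arm holds its last target. There are 200 camera calls.

## Working session

There is one attempt and no reset: what is moved stays moved. The work goes in short steps, Python scripts to look and compute and a tool call to move; the robot and the scene stay as the last step left them, time stands still between calls to the robot, and variables do not carry over. Pictures are saved under pics/ and viewed, at most 10 in all, crops included, and the job is handed in when it is done.

Besides the shell and the picture viewer there is one more tool, called after "Request:" as name(argument=value, ...) on one line, values as JSON. send_rows: Moves the arm, as the interface text tells. Its arguments: {"type":"object","properties":{"increments":{"type":"array"},"force":{"type":"number"}},"required":["increments"]}

```bash
mkdir -p pics; ls
python3 - <<'E'
from cell import arm
import cv2,numpy as np
s=arm.observe();print(s)
for n in("scene","side","wrist"):
    p=arm.camera_params(n);im=arm.get_image(n);cv2.imwrite(f"pics/{n}0.png",im[:,:,::-1]);print(n,p)
E
```

```text
pics
{'clock': 0.0, 'joints': array([-0.10261166,  0.43522314,  0.02498038,  1.57412992, -0.01158221,
        1.13403715, -0.07509332]), 'dq': array([ 0.00225548, -0.00052504, -0.00083925,  0.00034793,  0.00132965,
        0.00096634, -0.00105   ]), 'joint_efforts': array([ 3.89017032e-04, -6.67853522e+01,  9.84863900e-01, -3.14464223e+01,
       -6.05165795e-02,  4.27553023e-02,  1.12382318e-04]), 'position': array([ 6.24455344e-01, -6.31694881e-05,  2.25932304e-01]), 'ee_rot': array([-2.22075956e+00, -2.22064631e+00,  2.01243280e-03]), 'force': array([ 0.63643721,  0.69424854, -0.04198587]), 'ft_torque': array([-0.03308982, -0.006485  , -0.0104425 ]), 'gripper_force': 0.0, 'width': 1.0004194963850854}
scene {'camera_matrix': array([[527.2055588 ,   0.        , 313.82045626],
       [  0.        , 527.2055588 , 238.19415585],
       [  0.        ,   0.        ,   1.        ]]), 'R': array([[ 0.41785762,  0.90835054, -0.01715521],
       [ 0.61838983, -0.29820249, -0.72709648],
       [-0.66557421,  0.2932142 , -0.68632092]]), 't': array([-0.22549795, -0.29631203,  1.74822123])}
side {'camera_matrix': array([[594.01381122,   0.        , 322.87190867],
       [  0.        , 594.01381122, 225.79590686],
       [  0.        ,   0.        ,   1.        ]]), 'R': array([[ 0.96066985, -0.27768943, -0.00142406],
       [-0.20894208, -0.71944073, -0.66238073],
       [ 0.1829116 ,  0.63662674, -0.74916603]]), 't': array([-0.5560077 ,  0.15529241,  1.2305119 ])}
wrist {'camera_matrix': array([[408.60344581,   0.        , 314.50376834],
       [  0.        , 408.60344581, 243.06138812],
       [  0.        ,   0.        ,   1.        ]]), 'R': array([[ 9.99999017e-01,  6.11431358e-04, -1.26176195e-03],
       [ 9.28749994e-04, -9.63026654e-01,  2.69404532e-01],
       [-1.05038801e-03, -2.69405439e-01, -9.63026275e-01]]), 't': array([-0.62415586, -0.0354404 ,  0.39127545])}
```

View pics/scene0.png

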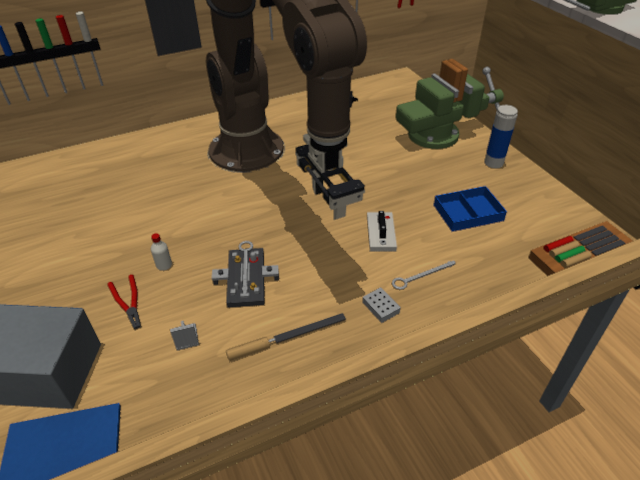

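View pics/side0.png

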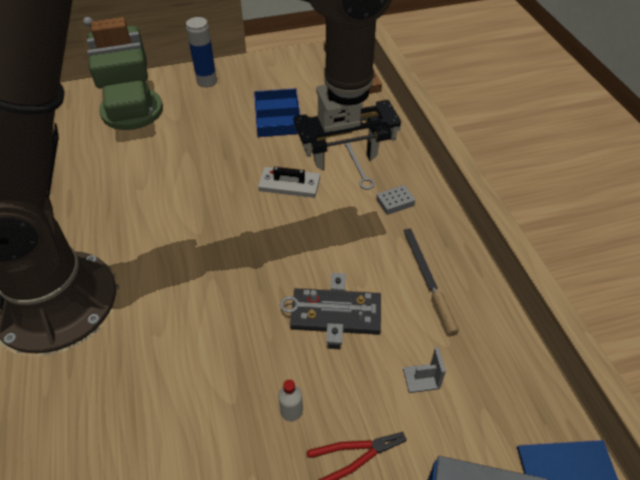

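```bash
cat > h.py <<'E'
from cell import arm
import cv2,numpy as np
from scipy.spatial.transform import Rotation as Rot
def ray(p,uv,z):
    d=p["R"].T@np.linalg.solve(p["camera_matrix"],[uv[0],uv[1],1.]);c=-p["R"].T@p["t"]
    return c+d*(z-c[2])/d[2]
def proj(p,X):
    q=p["camera_matrix"]@(p["R"]@np.asarray(X)+p["t"]);return q[:2]/q[2]
def shot(n,name):
    p=arm.camera_params(n);im=arm.get_image(n)[:,:,::-1].copy();cv2.imwrite(f"pics/{name}.png",im);return p,im
E
python3 - <<'E'
from h import *
S=arm.camera_params("scene");D=arm.camera_params("side")
for uv,z in[((382,212),.016),((381,228),.05)]:print("plate sc",ray(S,uv,z))
for uv,z in[((290,174),.05),((272,172),.016)]:print("plate sd",ray(D,uv,z))
for uv in[(294,290),(382,292),(380,333),(292,328)]:print("jig sd",ray(D,uv,.02))
for uv in[(231,250),(262,249),(265,304),(227,305)]:print("jig sc",ray(S,uv,.02))
E
```

```text
plate sc [0.49151903 0.23292454 0.016     ]
plate sc [0.57971607 0.17606    0.05      ]
plate sd [0.54996638 0.18083837 0.05      ]
plate sd [0.51640244 0.23527883 0.016     ]
jig sd [ 0.48051861 -0.1258943   0.02      ]
jig sd [ 0.65282604 -0.18109914  0.02      ]
jig sd [ 0.61604519 -0.27133036  0.02      ]
jig sd [ 0.45438412 -0.21271417  0.02      ]
jig sc [ 0.45654557 -0.19873204  0.02      ]
jig sc [ 0.48815079 -0.12451223  0.02      ]
jig sc [ 0.66432655 -0.18324497  0.02      ]
jig sc [ 0.62862397 -0.26506396  0.02      ]
```

Request:
send_rows(increments=[[9.18,[3.6,-1.3,0],[0,0,0]],[9.18,[3.6,-1.3,0],[0,0,0]],[9.18,[3.6,-1.3,0],[0,0,0]],[9.18,[3.6,-1.3,0],[0,0,0]],[9.18,[3.6,-1.2,0],[0,0,0]]])

```text
clock: 0.65
position: [0.5601, 0.1813, 0.2265]
ee_rot: [-2.221, -2.221, 0.001]
force: [0.1, 0.4, 0.1]
width: 0.998
gripper_force: 0.0
```

Request:
send_rows(increments=[[9.18,[0,0,0],[0,0,-0.14]],[9.18,[0,0,0],[0,0,-0.14]],[9.18,[0,0,0],[0,0,-0.14]],[9.18,[0,0,0],[0,0,-0.14]],[9.18,[0,0,0],[0,0,-0.14]]])

```text
clock: 1.15
position: [0.5608, 0.1799, 0.2264]
ee_rot: [-1.317, -2.852, 0.001]
force: [0.0, -0.4, 0.4]
width: 0.998
gripper_force: 0.0
```

Request:
send_rows(increments=[[9.18,[0,0,0],[0,0,-0.14]],[9.18,[0,0,0],[0,0,-0.14]],[9.18,[0,0,0],[0,0,-0.14]],[9.18,[0,0,0],[0,0,-0.1]],[9.18,[0,0,0],[0,0,0]]])

```text
clock: 1.65
position: [0.5609, 0.1797, 0.2264]
ee_rot: [-0.546, -3.093, 0.0]
force: [-0.7, -0.1, 0.9]
width: 1.001
gripper_force: 0.0
```

Run:
```python
from h import *
s=arm.observe();print(s["clock"],s["position"],Rot.from_rotvec(s["ee_rot"]).as_matrix())
p,im=shot("wrist","w1");np.save("w1.npy",p,allow_pickle=True)
```

```text
1.65 [0.56088502 0.17972489 0.22641378] [[-9.39516088e-01  3.42504222e-01 -6.14480217e-04]
 [ 3.42504350e-01  9.39516236e-01 -1.12824710e-04]
 [ 5.38671201e-04 -3.16462777e-04 -9.99999805e-01]]
```

View pics/w1.png

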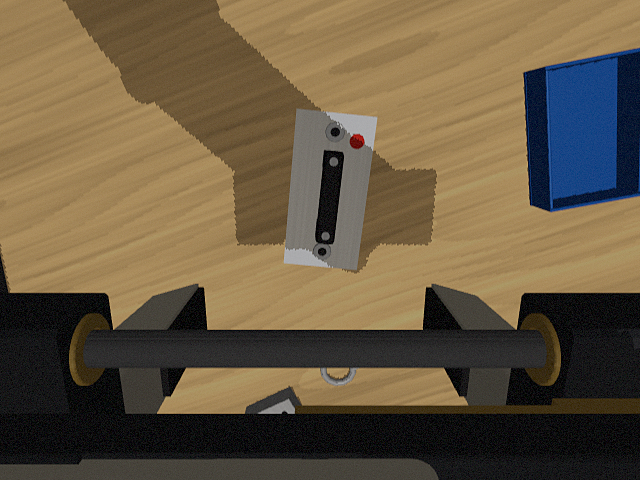

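The plate shows at corners (297,108), (377,116), (357,271), (285,263); the handle bar runs (334,153)–(325,243), with the red dab at (357,141).

Run:
```python
from h import *
p=np.load("w1.npy",allow_pickle=True).item()
C=np.array([ray(p,u,.016) for u in[(297,108),(377,116),(357,271),(285,263)]]);print(C,C.mean(0))
ed=lambda a,b:np.degrees(np.arctan2(*(b-a)[1::-1]))
print("yaw",ed(C[0],C[3]),ed(C[1],C[2]),ed(C[0],C[1])-90, [np.linalg.norm(C[i]-C[(i+1)%4]) for i in range(4)])
a,b=ray(p,(334,161),.05),ray(p,(325,236),.05);print("screws",a,b,(a+b)/2,ed(a,b),np.linalg.norm(a-b))
print("dab",ray(p,(357,141),.016))
```

```text
[[0.47115347 0.19546036 0.016     ]
 [0.50096806 0.258172   0.016     ]
 [0.62975859 0.19713174 0.016     ]
 [0.59865585 0.1351879  0.016     ]] [0.55013399 0.196488   0.016     ]
yaw -25.30087035483888 -25.358608654442058 -25.42751630139793 [np.float64(0.06943816675199216), np.float64(0.14252337492451483), np.float64(0.06931392448329611), np.float64(0.14103058070306043)]
screws [0.52148582 0.2099799  0.05      ] [0.57801557 0.18213383 0.05      ] [0.5497507  0.19605687 0.05      ] -26.224463773958178 0.06301599980080064
dab [0.51497863 0.23529152 0.016     ]
```

Request:
send_rows(increments=[[9.18,[1.6,1.2,4.0],[0,0,0.094]],[7,[0,0,4.5],[0,0,0]],[5,[0,0,4.5],[0,0,0]],[5,[0,0,4],[0,0,0]],[5,[0,0,0],[0,0,0]]])

```text
clock: 2.2
position: [0.5465, 0.195, 0.0519]
ee_rot: [-0.695, -3.056, 0.009]
force: [-0.6, -0.1, 0.2]
width: 0.702
gripper_force: 0.0
```

Run:
```python
from h import *
s=arm.observe();print(s["clock"],s["position"],s["force"]);R=Rot.from_rotvec(s["ee_rot"]).as_matrix();print(R[:,1])
print((R.T@(np.array([.55,.1963,.023])-s["position"]))*100)
```

```text
2.2 [0.54650668 0.19500942 0.05189134] [-0.56129071 -0.14448539  0.187197  ]
[ 0.43255703  0.90157757 -0.00723207]
[-0.27626348  0.28835675  2.88553518]
```

Request:
send_rows(increments=[[5,[-0.3,0.3,0],[0,0,0]],[4,[0,0,1.5],[0,0,0]],[4,[0,0,1.35],[0,0,0]],[1,[0,0,0],[0,0,0]],[1,[0,0,0],[0,0,0]]], force=45)

```text
clock: 2.7
position: [0.5541, 0.1981, 0.0284]
ee_rot: [-0.693, -3.064, 0.0]
force: [0.4, 1.0, 0.4]
width: 0.309
gripper_force: 0.0
```

Request:
send_rows(increments=[[1,[0,0,0],[0,0,0]],[1,[0,0,0],[0,0,0]],[1,[0,0,0],[0,0,0]]])

```text
clock: 3.0
position: [0.554, 0.1974, 0.0287]
ee_rot: [0.694, 3.064, -0.001]
force: [-2.8, -4.7, 5.7]
width: 0.173
gripper_force: 45.0
```

Request:
send_rows(increments=[[2.6,[0,0,0],[0,0,0]],[2.6,[0,0,0.5],[0,0,0]],[1,[0,0,0],[0,0,0]],[1,[0,0,0],[0,0,0]],[1,[0,0,0],[0,0,0]]], force=50)

```text
clock: 3.5
position: [0.5539, 0.1982, 0.0229]
ee_rot: [-0.693, -3.064, 0.0]
force: [0.6, 0.8, -3.5]
width: 0.169
gripper_force: 50.0
```

Request:
send_rows(increments=[[1,[0,0,-0.8],[0,0,0]],[1,[0,0,-2.5],[0,0,0]],[1,[0,0,-4],[0,0,0]],[1,[0,0,-4],[0,0,0]],[1,[-1,-1,-4],[0,0,0]]])

```text
clock: 4.0
position: [0.5576, 0.1871, 0.1782]
ee_rot: [-0.687, -3.064, -0.002]
force: [0.5, 0.4, -4.1]
width: 0.17
gripper_force: 50.0
```

Request:
send_rows(increments=[[1,[-2.5,-2.5,-2.4],[0,0,0]],[1,[-2.8,-2.8,0],[0,0,0]],[1,[-2.8,-2.8,0],[0,0,0]],[1,[-2.8,-2.8,0],[0,0,0]],[1,[-2.8,-2.7,0],[0,0,0]]])

```text
clock: 4.5
position: [0.6239, 0.0015, 0.2007]
ee_rot: [-0.693, -3.064, -0.0]
force: [0.4, 0.3, -4.0]
width: 0.167
gripper_force: 50.0
```

Request:
send_rows(increments=[[1,[-2.8,-2.7,0],[0,0,0]],[1,[-2.5,-2.5,0],[0,0,0]],[1,[-1.8,-1.7,0],[0,0,0]],[1,[0,0,0],[0,0,0]],[1,[0,0,0],[0,0,0]]])

```text
clock: 5.0
position: [0.658, -0.0901, 0.2001]
ee_rot: [-0.695, -3.063, -0.0]
force: [-0.1, 1.4, -3.8]
width: 0.173
gripper_force: 50.0
```

Run:
```python
from h import *
s=arm.observe();print(s["clock"],s["position"],s["force"],s["width"],s["ft_torque"]);R=Rot.from_rotvec(s["ee_rot"]).as_matrix();print(R)
p,im=shot("wrist","w2");np.save("w2.npy",p,allow_pickle=True)
```

```text
5.0 [ 0.65800168 -0.0901252   0.20008747] [-0.09568222  1.38609732 -3.7778883 ] 0.1731487017077299 [ 0.16195644 -0.06965545  0.03626149]
[[-9.02127437e-01  4.31469010e-01 -7.61371810e-04]
 [ 4.31468746e-01  9.02127751e-01  4.91235986e-04]
 [ 8.98807744e-04  1.14649321e-04 -9.99999590e-01]]
```

View pics/w2.png

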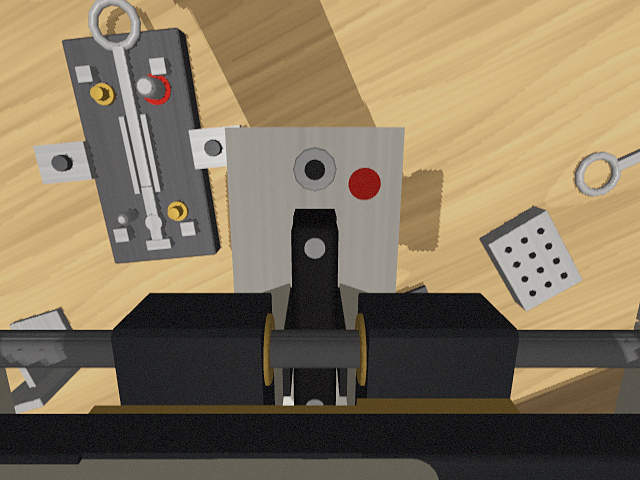

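The jig shows at left: tall dowel top near (146,86), short dowel (123,219), lifters (101,93) and (177,210). The held plate's front edge is at row 128, its bush at (315,169) and its dab at (364,184).

Run:
```python
import cv2,numpy as np
im=cv2.imread("pics/w2.png")
a=cv2.resize(im[50:250,60:230],None,fx=3,fy=3,interpolation=cv2.INTER_CUBIC)
cv2.imwrite("pics/w2c.png",a)
hsv=cv2.cvtColor(im,cv2.COLOR_BGR2HSV)
m=cv2.inRange(hsv,(15,120,80),(28,255,255));m[:,230:]=0;m[:,:70]=0;m[:70]=0
n,l,st,c=cv2.connectedComponentsWithStats(cv2.inRange(hsv,(0,150,80),(8,255,255)))
for i in range(1,n):
    if st[i,4]>60:print("red",st[i],c[i])
```

```text
red [144  74  27  31 246] [160.71544715  91.37804878]
red [349 168  32  32 731] [364.22435021 183.39261286]
```

View pics/w2c.png

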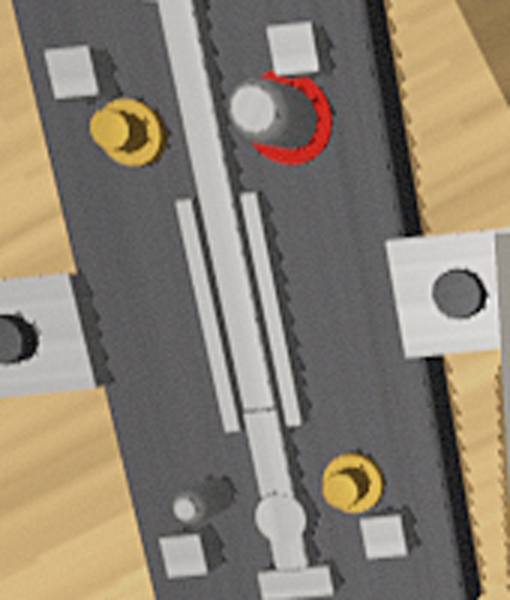

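```bash
cat > fit.py <<'E'
from h import *
from scipy.optimize import least_squares
def fit(p,P,uv,x0,zoff=0):
    P=np.array(P);uv=np.array(uv)
    def W(q):return np.c_[P[:,:2]@Rot.from_euler('z',q[2]).as_matrix()[:2,:2].T+q[:2],P[:,2]+zoff]
    r=least_squares(lambda q:(np.array([proj(p,X) for X in W(q)])-uv).ravel(),x0,loss='soft_l1')
    return r.x,r.fun.reshape(-1,2)
E
python3 - <<'E'
from fit import *
p=np.load("w2.npy",allow_pickle=True).item()
P=[(-.048,.02,.0425),(.048,-.02,.0395),(-.0625,-.028,.03),(-.0625,.028,.03),(.0625,-.028,.03),(.0625,.028,.03),(-.048,-.02,.034),(.048,.02,.034)]
uv=[(144,86),(121.7,219.3),(84,73.7),(157.7,66),(120.7,235.3),(188,228.7),(98.3,93.3),(175.3,212)]
j,e=fit(p,P,uv,[.555,-.195,-.33]);print("jig",j,np.degrees(j[2]));print(e.round(1).tolist())
T=np.array([.65800,-.09013,.20009])
P=[(-.054,0,.02),(-.048,.02,.016),(-.07,-.035,.016),(-.07,.035,.016)]
uv=[(315,170),(364.2,183.4),(226,128),(405,127)]
q,e=fit(p,P,uv,[T[0],T[1],-.44],T[2]-.0229);print("plate",q,np.degrees(q[2]));print(e.round(1).tolist())
R=np.array([[-.902127,.431469],[.431469,.902128]])
print("plate origin in tool xy",R.T@(q[:2]-T[:2]))
np.save("jig.npy",j)
E
```

```text
jig [ 0.55042226 -0.19349458 -0.34678466] -19.8692973545806
[[0.5, 0.2], [0.3, -0.2], [0.3, 0.4], [0.0, 0.2], [0.9, -0.7], [-0.0, -0.6], [-1.7, -0.3], [-1.8, 0.9]]
plate [ 0.65547727 -0.08905429 -0.44118028] -25.27776781212061
[[0.3, -0.2], [0.3, 0.1], [-0.1, -0.1], [-0.6, 0.1]]
plate origin in tool xy [ 0.00273996 -0.00011805]
```

Request:
send_rows(increments=[[1,[1.2,-2.8,0],[0,0,0]],[1,[1.3,-2.8,0],[0,0,0]],[1,[1.3,-2.8,0],[0,0,0]],[1,[1.3,-2.8,0],[0,0,0]],[1,[1.3,-2.8,0],[0,0,0]]])

```text
clock: 5.55
position: [0.5394, -0.1874, 0.2006]
ee_rot: [0.689, 3.065, 0.001]
force: [-0.3, -0.7, -3.3]
width: 0.168
gripper_force: 50.0
```

Request:
send_rows(increments=[[1,[0,0,3],[0,0,-0.05]],[1,[0,0,3],[0,0,-0.044]],[1,[0,0,2.5],[0,0,0]],[1,[0,0,1.5],[0,0,0]],[1,[0,0,0],[0,0,0]]])

```text
clock: 6.05
position: [0.5389, -0.1865, 0.0985]
ee_rot: [-0.544, -3.09, -0.002]
force: [-0.5, -0.2, -3.4]
width: 0.174
gripper_force: 50.0
```

```bash
cat > rel.py <<'E'
from h import *
s=arm.observe();R=Rot.from_rotvec(s["ee_rot"]).as_matrix();j=np.load("jig.npy");p=s["position"]
pl=p+R@[.0027,-.0001,.0229]
J=Rot.from_euler('z',j[2]).as_matrix()
print("t",s["clock"],"z",p[2],"F",s["force"].round(2),"M",s["ft_torque"].round(3),"w",s["width"])
print("plate in jig mm",(J.T@(pl-[j[0],j[1],0])*1000).round(2),"tilt/yaw deg",np.degrees((Rot.from_matrix(J).inv()*Rot.from_matrix(R)*Rot.from_rotvec([0,np.pi,0])).as_rotvec()).round(2))
E
python3 rel.py
```

```text
t 6.05 z 0.09850341310516916 F [-0.54 -0.25 -3.44] M [ 0.09   0.003 -0.027] w 0.1735263324513841
plate in jig mm [-15.99   2.55  75.61] tilt/yaw deg [ 0.02  0.23 -0.11]
```

Request:
send_rows(increments=[[1,[-0.2,-0.25,1.2],[0,0,0]],[1,[0,0,1.2],[0,0,0]],[1,[0,0,0.5],[0,0,0]],[1,[0,0,0],[0,0,0]]])

```text
clock: 6.45
position: [0.5409, -0.1913, 0.0705]
ee_rot: [-0.548, -3.092, -0.0]
force: [-0.3, 0.4, -4.6]
width: 0.171
gripper_force: 50.0
```

```bash
python3 rel.py
```

```text
t 6.45 z 0.07048615729703575 F [-0.32  0.42 -4.63] M [ 0.067 -0.091  0.008] w 0.17141414406956326
plate in jig mm [-12.46  -1.3   47.59] tilt/yaw deg [-0.    0.08 -0.23]
```

Request:
send_rows(increments=[[1,[0.2,0.1,0],[0,0,0]],[1,[0,0,0.2],[0,0,0]],[1,[0,0,0.1],[0,0,0]],[1,[0,0,0.1],[0,0,0]],[1,[0,0,0],[0,0,0]]])

```text
clock: 6.95
position: [0.5399, -0.19, 0.0672]
ee_rot: [0.548, 3.093, -0.0]
force: [0.4, 0.4, -3.5]
width: 0.173
gripper_force: 50.0
```

```bash
python3 rel.py
```

```text
t 6.95 z 0.06722622761987503 F [ 0.42  0.36 -3.53] M [ 0.079 -0.013  0.061] w 0.1727998388674748
plate in jig mm [-13.82  -0.37  44.33] tilt/yaw deg [ 0.   -0.   -0.24]
```

Request:
send_rows(increments=[[1,[0,0,0.1],[0,0,0]],[1,[0,0,0],[0,0,0]]])

```text
clock: 7.15
position: [0.5398, -0.19, 0.0661]
ee_rot: [-0.548, -3.093, 0.0]
force: [0.1, 0.2, -4.9]
width: 0.172
gripper_force: 50.0
```

Request:
send_rows(increments=[[1,[0,0,0.05],[0,0,0]],[1,[0,0,0],[0,0,0]]])

```text
clock: 7.35
position: [0.5398, -0.19, 0.0657]
ee_rot: [-0.548, -3.093, -0.0]
force: [-0.0, 1.0, -2.8]
width: 0.171
gripper_force: 50.0
```

Request:
send_rows(increments=[[1,[0,0,0.05],[0,0,0]],[1,[0,0,0],[0,0,0]]])

```text
clock: 7.55
position: [0.54, -0.19, 0.0653]
ee_rot: [0.548, 3.093, -0.0]
force: [-0.7, -0.4, -3.1]
width: 0.172
gripper_force: 50.0
```

```bash
python3 rel.py
```

```text
t 7.55 z 0.06530966205896882 F [-0.73 -0.42 -3.13] M [ 0.113 -0.046 -0.031] w 0.17167307275315574
plate in jig mm [-13.72  -0.37  42.41] tilt/yaw deg [ 0.   -0.01 -0.24]
```

Request:
send_rows(increments=[[1,[0,0,0.05],[0,0,0]],[1,[0,0,0],[0,0,0]]])

```text
clock: 7.75
position: [0.5401, -0.1901, 0.0651]
ee_rot: [0.548, 3.093, -0.0]
force: [-1.4, -0.2, 1.5]
width: 0.168
gripper_force: 50.0
```

Request:
send_rows(increments=[[1,[0,0,0.05],[0,0,0]],[1,[0,0,0],[0,0,0]]])

```text
clock: 7.95
position: [0.5403, -0.1902, 0.0648]
ee_rot: [0.548, 3.092, -0.0]
force: [-1.0, -1.8, 5.7]
width: 0.169
gripper_force: 50.0
```

```bash
python3 rel.py
```

```text
t 7.95 z 0.06483225136933791 F [-0.95 -1.8   5.7 ] M [0.19  0.406 0.088] w 0.16890854147604156
plate in jig mm [-13.27  -0.44  41.93] tilt/yaw deg [-0.   -0.07 -0.24]
```

Run:
```python
from h import *
p,a=shot("side","s1");p,b=shot("scene","c1")
a=cv2.resize(a[250:370,260:410],(400,320),interpolation=cv2.INTER_CUBIC);b=cv2.resize(b[210:330,190:340],(400,320),interpolation=cv2.INTER_CUBIC)
cv2.imwrite("pics/m1.png",np.hstack([a,b]))
```

```text
(no output)
```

View pics/m1.png

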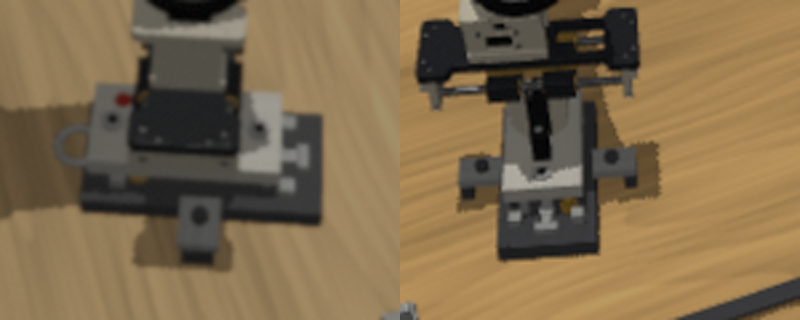

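The plate rests level and parallel to the jig, shifted about 13 mm toward −x. Now I slide it.

Request:
send_rows(increments=[[1,[-0.2,0,0],[0,0,0]],[1,[-0.2,0,0],[0,0,0]],[1,[-0.2,0,0],[0,0,0]],[1,[0,0,0],[0,0,0]]])

```text
clock: 8.45
position: [0.5439, -0.1913, 0.064]
ee_rot: [-0.547, -3.09, -0.001]
force: [-5.8, 2.5, 6.6]
width: 0.169
gripper_force: 50.0
```

```bash
python3 rel.py
```

```text
t 8.45 z 0.0639798273358423 F [-5.83  2.53  6.62] M [0.841 1.683 0.158] w 0.16932037170829273
plate in jig mm [-9.68 -0.25 41.09] tilt/yaw deg [-0.01  0.2  -0.22]
```

Request:
send_rows(increments=[[1,[0,0,-0.05],[0,0,0]],[1,[-0.2,0,0],[0,0,0]],[1,[0,0,0],[0,0,0]]])

```text
clock: 8.75
position: [0.5474, -0.1927, 0.0645]
ee_rot: [-0.548, -3.093, -0.0]
force: [-1.9, 1.0, -1.6]
width: 0.173
gripper_force: 50.0
```

```bash
python3 rel.py
```

```text
t 8.75 z 0.06450267980352259 F [-1.87  0.96 -1.58] M [0.441 0.513 0.071] w 0.17292026757563847
plate in jig mm [-5.81 -0.31 41.6 ] tilt/yaw deg [ 0.01  0.02 -0.23]
```

Request:
send_rows(increments=[[1,[-0.15,0,0.02],[0,0,0]],[1,[-0.15,0,0],[0,0,0]],[1,[0,0,0],[0,0,0]]])

```text
clock: 9.05
position: [0.5509, -0.1941, 0.0644]
ee_rot: [0.548, 3.092, -0.0]
force: [-0.8, 0.1, -3.5]
width: 0.17
gripper_force: 50.0
```

```bash
python3 rel.py
```

```text
t 9.05 z 0.06442487969264765 F [-0.84  0.06 -3.49] M [ 0.066 -0.042 -0.053] w 0.16994812898543693
plate in jig mm [-1.97 -0.5  41.52] tilt/yaw deg [ 0.01 -0.07 -0.25]
```

Request:
send_rows(increments=[[1,[-0.15,0.04,0.1],[0,0,-0.004]],[1,[0,0,0.15],[0,0,0]],[1,[0,0,0.15],[0,0,0]],[1,[0,0,0],[0,0,0]]])

```text
clock: 9.45
position: [0.5523, -0.194, 0.0605]
ee_rot: [0.542, 3.093, 0.0]
force: [1.6, -0.4, -4.6]
width: 0.173
gripper_force: 50.0
```

```bash
python3 rel.py
```

```text
t 9.45 z 0.060501918455816386 F [ 1.65 -0.45 -4.58] M [-0.047 -0.59  -0.094] w 0.17328216380302444
plate in jig mm [-0.72  0.09 37.6 ] tilt/yaw deg [ 0.01 -0.07 -0.01]
```

Request:
send_rows(increments=[[1,[-0.06,0,0.1],[0,0,0]],[1,[0,0,0.15],[0,0,0]],[1,[0,0,0],[0,0,0]]])

```text
clock: 9.75
position: [0.5525, -0.194, 0.0579]
ee_rot: [0.542, 3.094, 0.0]
force: [1.1, -0.2, -4.3]
width: 0.171
gripper_force: 50.0
```

```bash
python3 rel.py
```

```text
t 9.75 z 0.057916864946896 F [ 1.14 -0.19 -4.28] M [ 0.058 -0.463 -0.098] w 0.1706158943629898
plate in jig mm [-0.6   0.09 35.02] tilt/yaw deg [ 0.01 -0.02 -0.  ]
```

Request:
send_rows(increments=[[1,[-0.05,0,0.1],[0,0,0]],[1,[0,0,0.1],[0,0,0]],[1,[0,0,0.1],[0,0,0]],[1,[0,0,0],[0,0,0]]], force=60)

```text
clock: 10.15
position: [0.5528, -0.1943, 0.0555]
ee_rot: [0.542, 3.094, -0.0]
force: [-1.2, 0.6, 4.7]
width: 0.17
gripper_force: 60.0
```

```bash
python3 rel.py
```

```text
t 10.15 z 0.05550658722671169 F [-1.19  0.61  4.67] M [ 0.249  0.351 -0.014] w 0.16953964542932864
plate in jig mm [-0.19 -0.   32.61] tilt/yaw deg [-0.   -0.02 -0.  ]
```

Request:
send_rows(increments=[[1,[0,0,0.1],[0,0,0]],[1,[0,0,0.1],[0,0,0]],[1,[0,0,0],[0,0,0]]])

```text
clock: 10.45
position: [0.5528, -0.1942, 0.0537]
ee_rot: [0.542, 3.094, -0.0]
force: [-1.8, 1.0, 7.4]
width: 0.17
gripper_force: 60.0
```

Request:
send_rows(increments=[[1,[0,0,0.1],[0,0,0]],[1,[0,0,0],[0,0,0]]])

```text
clock: 10.65
position: [0.5527, -0.1941, 0.0531]
ee_rot: [0.542, 3.094, -0.0]
force: [-4.3, 1.6, 13.3]
width: 0.172
gripper_force: 60.0
```

```bash
python3 rel.py
```

```text
t 10.65 z 0.05312342674618187 F [-4.34  1.61 13.26] M [0.418 0.946 0.018] w 0.17177168076996932
plate in jig mm [-0.36  0.08 30.22] tilt/yaw deg [-0.01 -0.01  0.  ]
```

Request:
send_rows(increments=[[1,[0.07,0,0.05],[0,0,0]],[1,[0,0,0.03],[0,0,0]],[1,[0,0,0],[0,0,0]]])

```text
clock: 10.95
position: [0.5525, -0.1941, 0.0528]
ee_rot: [0.542, 3.093, -0.001]
force: [-4.7, 1.5, 14.6]
width: 0.168
gripper_force: 60.0
```

```bash
python3 rel.py
python3 - <<'E'
from h import *
p,a=shot("side","s2");p,b=shot("scene","c2")
a=cv2.resize(a[250:370,260:410],(400,320),interpolation=cv2.INTER_CUBIC);b=cv2.resize(b[210:330,190:340],(400,320),interpolation=cv2.INTER_CUBIC)
cv2.imwrite("pics/m2.png",np.hstack([a,b]));shot("wrist","w3")
E
```

```text
t 10.95 z 0.052823307823246395 F [-4.65  1.49 14.56] M [0.373 0.787 0.035] w 0.16768422048172657
plate in jig mm [-0.51  0.06 29.92] tilt/yaw deg [-0.01 -0.08 -0.  ]
```

View pics/m2.png

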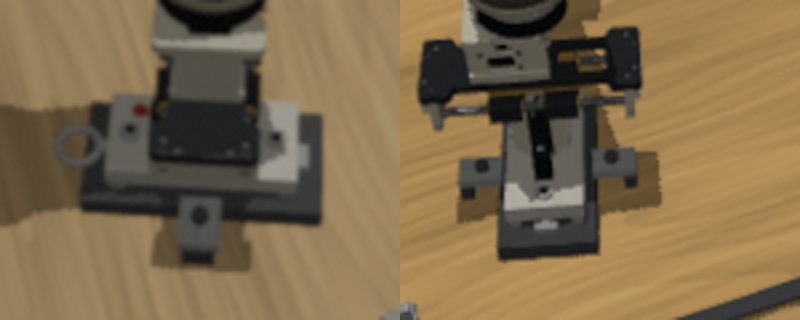

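View pics/w3.png

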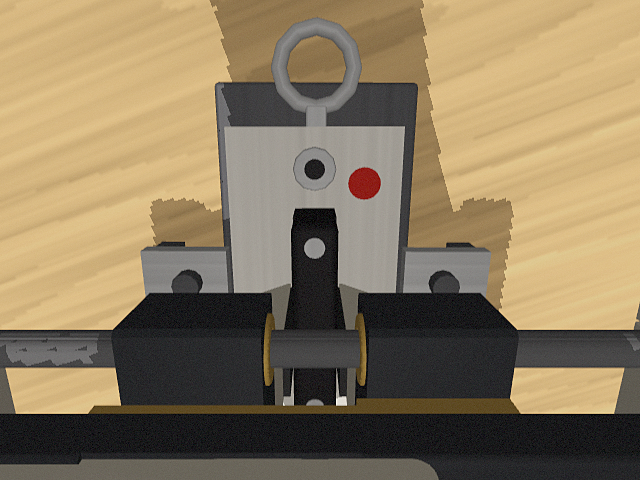

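Request:
send_rows(increments=[[1,[0.1,0,0.05],[0,0,0]],[1,[0,0,0.05],[0,0,0]],[1,[0,0,0],[0,0,0]],[1,[0,0,0],[0,0,0]]])

```text
clock: 11.5
position: [0.5525, -0.194, 0.0527]
ee_rot: [0.541, 3.091, -0.001]
force: [-5.6, 1.1, 21.6]
width: 0.171
gripper_force: 60.0
```

```bash
python3 rel.py
```

```text
t 11.5 z 0.052734387222604866 F [-5.59  1.11 21.63] M [ 0.252  0.854 -0.031] w 0.17143453394744992
plate in jig mm [-0.5   0.12 29.83] tilt/yaw deg [-0.  -0.2 -0. ]
```

```bash
python3 -c "
from cell import arm
print(arm.sign_off())"
```

```text
the job is handed in; nothing more can be done
None
```

I rested the plate level on the tall dowel with its bore about 13 mm to one side, slid it until it dropped over both dowels, and pressed it down. I handed the job in at 11.5 s with the plate flush by measurement (about 29.8 mm, pads at 30 mm) and still held down at about 22 N.

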